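Dry-assemble a half-lapped cabinet door on the glue-up board

ROBOT

A 6-joint arm with a two-finger parallel gripper is mounted at the origin on a cart in front of the work surface, level with it; the furniture and walls round the work are solid. World frame = base frame: x ahead of the robot, y to its left, z up, the work surface at z = 0. Lengths are in m, angles in degrees, forces in N, time in s.
With the tool pointing down it reaches from about 0.325 to 0.85 m from the base axis. Payload 15.5 kg.
Tool frame: the origin (TCP) lies at the very end of the fingers, on their centre line; the grasp point (between the pads) lies arm.grip_depth behind it (arm.grip_depth is the distance from the TCP to the grasp point, in m); z points along the fingers, y is the line along which they close (so a half turn about z gives the same grasp; the last joint's range is limited). The gripper opens to 91 mm and grips with 3 to 60 N. Pads are 32 mm wide; open, the fingers measure 118 mm over their backs; the gripper's body (76 mm by 178 mm) begins 60 mm behind the grasp point.
Start: joints at [-70.732, 28.281, 77.091, -0, 74.628, -5.472], TCP at [0.262, -0.568, 0.214] pointing down, gripper open.
Joint ranges: [-166.48, 166.48], [-47.26, 123.95], [12.59, 153.08], [-70.14, 250.14], [6.76, 159.57], [-176.63, 176.63]. Speed limits (degrees/s): [108.29, 108.29, 147.25, 172.46, 172.46, 172.46].

INTERFACE

Orientations are given as a 3x3 rotation matrix whose columns are the frame's x, y, z axes.
In Python, from rig import arm gives the robot as it stands. Calls block until the motion is done:
- arm.move_to(position, orientation): joint-space move of the TCP to a pose.
- arm.move_l(position, orientation=None, feed=0.15): straight line of the TCP; orientation=None keeps the orientation; feed is the mean speed in m/s.
- arm.move_joints(angles): joint-space move.
- arm.grip(opening): finger opening in m; the grip force is fixed at half the most; returns when the fingers have stopped.
- arm.sleep(seconds).
- arm.solve_ik(position, orientation): joint angles nearest the present ones, or None.
- arm.snapshot(name): name is "scene" or "side" or "wrist"; returns the picture (400x640x3 uint8, red, green, blue); there is no depth.
- arm.get_calibration(name): a dict with "intrinsics" (3x3 intrinsics, pixels), "cam_to_world" (4x4, takes a point from camera to world coordinates). Camera axes: x right, y down, z forward; pixel columns grow to the right and rows downward; lengths in m; the calibration is good to about 2 mm. A picture is of the moment at which its call begins: read the wrist's pose just before it. get_calibration takes no time and is no camera call; for the wrist camera it gives the pose at the moment of the call.
A pose or a line that the arm cannot do raises arm.Unreachable and nothing moves.
- arm.sign_off(): hands the job in; it is judged then, once.
Readings, each from a call of its own:
- arm.current_t(): time.
- arm.current_joint_positions(): joint angles.
- arm.current_dq(): joint speeds.
- arm.current_tau(): joint torques, N m.
- arm.current_ee_pos(): TCP position.
- arm.current_tool_rot(): TCP orientation.
- arm.current_force(): force on the tool from outside, world axes, zero at the start.
- arm.current_torque(): the same for the moment, N m.
- arm.current_width(): finger opening in m.
- arm.current_grasp_force(): force on a finger pad.
Only numpy, scipy, OpenCV 4.12 (cv2) and the standard library are available. Lean on these libraries where they do the work, as an engineer would, in place of code of your own. Each camera call takes 0.05 s, during which the arm holds its last target. There are 200 camera calls.

TASK

Lay the four oak parts of the small cabinet door together on the white glue-up board, inside its corner blocks. First put down the two stiles with their longer cut-away ends towards you, the hinge stile (two big bores) on the left and the lock stile (two small holes) on the right; then drop the wide bottom rail across their near ends and the narrow top rail across their far ends, so that the half-laps go home and the frame lies flat and square. Leave the tools around the job where they are.

Things in the scene. Friction and masses are not known exactly. Their poses are not given: they have to be found in the camera images.
- glue_board: fixed white board 300 (x) x 264 (y) x 12 mm; origin: centre of underside, +x away from robot, +y left. Four 16 mm high corner blocks (34 along x, 38 along y) enclose 238 x 202 mm on its top, centred; sides open between. The 230 x 194 frame fits with 4 mm play all round. Centred, the parts' origins are at (mm): hinge_stile 10,75; lock_stile 10,-75; bottom_rail -86,0; top_rail 96,0; z 12.
- hinge_stile: loose oak bar 230 (x) x 44 (y) x 20 mm with two 26 mm blind bores on top at x +-40. Lies cut-aways up, +x roughly away from robot, as it must end. Origin: underside, middle of the full-thickness part (x +-63); grip here across 44. Ends cut from above to 10 mm: foot (-x) 62 long, head 42 long, so it spans x -125 to 105. When placed its x is along the board's x.
- lock_stile: loose oak bar exactly like the hinge_stile (230 x 44 x 20 mm, same origin, axes, foot at -x 62 long and head 42 long) but with two small 8 mm through holes at x +-32 instead of the bores. Lies cut-aways up, +x roughly away from robot, as it must end. When placed its x is along the board's x.
- bottom_rail: loose oak bar, the wide rail: 56 (x) x 194 (y) x 20 mm; origin: centre of underside; grip here across 56. Middle 96 mm is full thickness and drops between the stiles (106 apart, 5 mm play each side); the last 49 mm at each end are cut from below to 10 mm and lie on the stiles' ends. Starts right way up, y roughly along world x; ends with x along the board's x, either way round.
- top_rail: loose oak bar, the narrow rail: 36 (x) x 194 (y) x 20 mm; otherwise as the bottom_rail: origin at centre of underside, grip here across 36, middle 96 mm full thickness, 49 mm at each end cut from below to 10 mm. Starts right way up, y roughly along world x; ends with x along the board's x, either way round.
- tape_measure: yellow and black pocket tape, 38 x 86 x 70 mm, origin at the centre of its underside; stays where it is.
- block_plane: grey metal block plane, 48 x 160 x 49 mm, origin at the centre of its underside; stays where it is.
- marking_gauge: wooden marking gauge, 55 x 210 x 76 mm, origin at the centre of its underside; stays where it is.

How it is judged:
By the outcome, as a careful person would: the job done as asked, in the order asked, and still so for the second after the job is handed in, with the robot touching nothing.
It also fails if it takes over 112 s, if anything falls off the work surface, if the arm or the gripper's body presses on something with over 40 N, if the wrist force passes 120 N, or if a joint passes its speed limit or range.

## Working session

There is one attempt and no reset: what is moved stays moved. The work goes in short steps, each a Python script; the robot and the scene stay as the last script left them, time stands still between calls to the robot, and variables do not carry over. Pictures are saved under pics/ and viewed, at most 14 in all, crops included, and the job is handed in when it is done.

```bash
ls; mkdir -p pics
python3 - <<'E'
from rig import arm
import cv2
for n in ("scene","side"):
    cv2.imwrite(f"pics/{n}0.png",arm.snapshot(n)[:,:,::-1])
    c=arm.get_calibration(n);print(n,c["intrinsics"].tolist(),c["cam_to_world"].round(3).tolist())
c=arm.get_calibration("wrist");print(c["intrinsics"].tolist(),c["cam_to_world"].round(3).tolist())
print(arm.grip_depth,arm.current_t(),arm.current_tool_rot().round(3).tolist(),arm.current_width())
E
```

```text
pics
scene [[497.8829717149697, 0.0, 316.24602038516656], [0.0, 497.8829717149697, 199.8149801884096], [0.0, 0.0, 1.0]] [[-0.457, -0.501, 0.735, -0.606], [-0.889, 0.261, -0.375, 0.579], [-0.004, -0.825, -0.565, 0.917], [0.0, 0.0, 0.0, 1.0]]
side [[514.0890139204927, 0.0, 320.3590800188062], [0.0, 514.0890139204927, 197.0660010408577], [0.0, 0.0, 1.0]] [[-0.999, 0.004, -0.034, 0.559], [0.033, 0.378, -0.925, 1.342], [0.009, -0.926, -0.378, 0.571], [0.0, 0.0, 0.0, 1.0]]
[[304.18712775687914, 0.0, 320.393005166851], [0.0, 304.18712775687914, 204.83081784431423], [0.0, 0.0, 1.0]] [[0.418, -0.882, -0.216, 0.322], [-0.908, -0.406, -0.098, -0.541], [-0.001, 0.237, -0.972, 0.385], [0.0, 0.0, 0.0, 1.0]]
0.0188 0.1 [[0.908, 0.419, -0.0], [0.419, -0.908, 0.001], [0.0, -0.001, -1.0]] 0.09115311998993078
```

View pics/scene0.png

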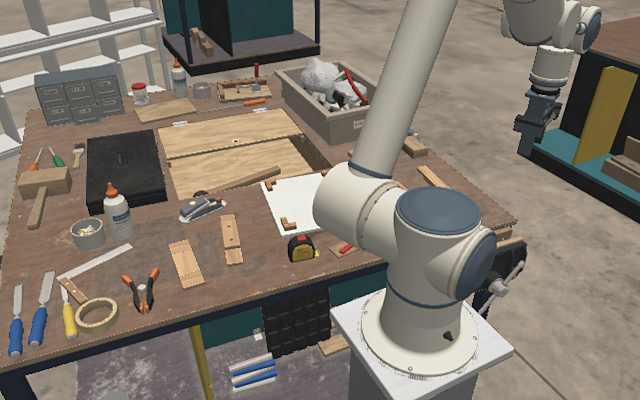

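View pics/side0.png

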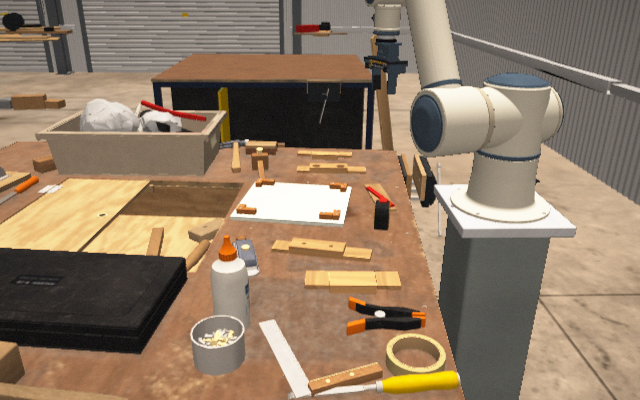

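```bash
cat > h.py <<'E'
from rig import arm
import numpy as np, cv2
def R(a):  # tool down, tool x at world angle a (deg)
    c,s=np.cos(np.radians(a)),np.sin(np.radians(a)); return np.array([[c,s,0],[s,-c,0],[0,0,-1.]])
def snap(f,name="wrist"):
    c=arm.get_calibration(name); im=arm.snapshot(name)[:,:,::-1]
    cv2.imwrite(f"pics/{f}.png",im); np.savez(f"pics/{f}.npz",K=c["intrinsics"],T=c["cam_to_world"]); return im
def p2w(f,px,z):
    d=np.load(f"pics/{f}.npz"); K,T=d["K"],d["T"]; px=np.atleast_2d(px).astype(float)
    r=(T[:3,:3]@np.linalg.inv(K)@np.c_[px,np.ones(len(px))].T).T
    return T[:3,3]+r*((z-T[2,3])/r[:,2])[:,None]
def w2p(f,P):
    d=np.load(f"pics/{f}.npz"); K,T=d["K"],d["T"]; q=(np.atleast_2d(P)-T[:3,3])@T[:3,:3]@K.T; return q[:,:2]/q[:,2:]
E
python3 - <<'E'
from h import *
arm.move_to([0.42,-0.22,0.33],R(0)); snap("w1")
arm.move_to([0.42,0.22,0.33],R(0)); snap("w2")
print(arm.current_t(),arm.current_joint_positions())
E
```

```text
3.3 [ 2.03217402e+01  9.87990054e+00  8.68183163e+01 -1.10113414e-02
  8.33048007e+01  1.10391167e+02]
```

View pics/w1.png

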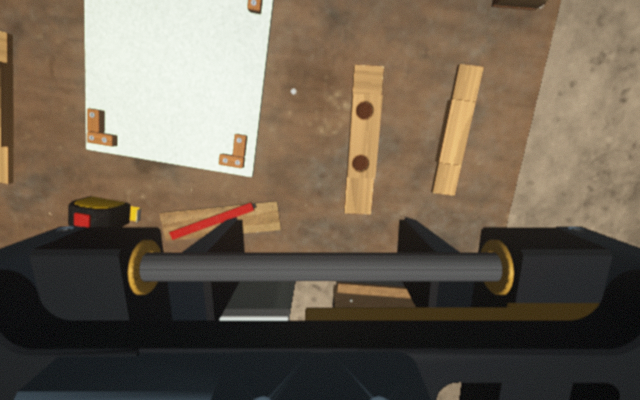

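View pics/w2.png

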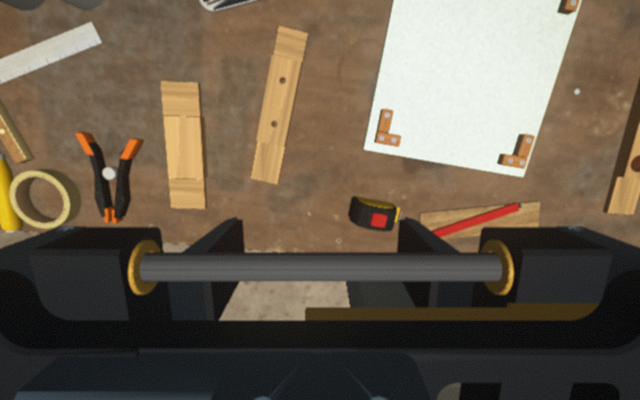

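```bash
cat >> h.py <<'E'
def rigid(M,P):
    M,P=np.array(M,float)[:,:2],np.array(P)[:,:2]; m,p=M.mean(0),P.mean(0); A,B=M-m,P-p
    a=np.arctan2((A[:,0]*B[:,1]-A[:,1]*B[:,0]).sum(),(A*B).sum()); c,s=np.cos(a),np.sin(a)
    Q=np.array([[c,-s],[s,c]]); t=p-Q@m; res=np.linalg.norm((M@Q.T+t)-P,axis=1)
    return t,np.degrees(a),res
def fit(f,px,model,z,win=4):
    g=cv2.imread(f"pics/{f}.png",0); q=np.array(px,np.float32).reshape(-1,1,2)
    q2=cv2.cornerSubPix(g,q.copy(),(win,win),(-1,-1),(3,40,.01)); 
    bad=np.linalg.norm(q2-q,axis=2)>4; q2[bad]=q[bad]
    t,a,r=rigid(model,p2w(f,q2[:,0],z)); print(f,t.round(4),round(a,2),"res mm",(r*1e3).round(1)); return t,a
E
python3 - <<'E'
from h import *
st=np.array([[105,22],[105,-22],[-125,-22],[-125,22]])/1e3
br=np.array([[28,97],[28,-97],[-28,-97],[-28,97]])/1e3
# far-left, far-right, near-right, near-left ; rails: long axis along world x => model as (x=long)
L=lambda w:np.array([[97,w/2],[97,-w/2],[-97,-w/2],[-97,w/2]])/1e3
fit("w1",[[356,66],[384,67],[370,214],[346,211]],st,.01)
fit("w2",[[280,27],[308,32],[277,184],[252,178]],st,.01)
fit("w1",[[459,65],[482,68],[457,195],[433,191]],L(36),.02)
fit("w2",[[162,82],[198,81],[205,208],[170,208]],L(56),.02)
bd=np.array([[-150,132],[-150,-132]])/1e3
fit("w1",[[86,151],[253,177]],bd,.012); fit("w2",[[365,151],[523,177]],bd,.012)
E
```

```text
w1 [ 0.4769 -0.2901] -2.62 res mm [0.5 0.4 0.4 0.3]
w2 [0.5287 0.2816] -13.51 res mm [0.5 0.4 0.5 0.6]
w1 [ 0.4834 -0.4314] -6.86 res mm [0.6 0.5 0.5 0.4]
w2 [0.4617 0.4309] -2.33 res mm [0.7 1.1 0.8 0.6]
w1 [ 0.5849 -0.0058] -9.78 res mm [0.1 0.1]
w2 [ 0.5845 -0.0056] -9.78 res mm [0.1 0.1]
```

```bash
cat >> h.py <<'E'
B=np.array([.5847,-.0057]); BA=-9.78
def bw(x,y):
    c,s=np.cos(np.radians(BA)),np.sin(np.radians(BA)); return B+np.array([c*x-s*y,s*x+c*y])/1e3
def pick(xy,a,w,h=.10):
    arm.grip(min(.091,w+.03)) 
    arm.move_to([*xy,h],R(a)); arm.move_l([*xy,.004],feed=.12); arm.grip(max(w-.01,0))
    print("width",arm.current_width(),"F",arm.current_grasp_force(),"t",arm.current_t())
    arm.move_l([*xy,h+.02],feed=.2)
def place(xy,a,h=.12,open=.075):
    arm.move_to([*xy,h],R(a)); f0=arm.current_force()[2]; arm.move_l([*xy,.035],feed=.15); arm.move_l([*xy,.0165],feed=.05)
    print("width",arm.current_width(),"dFz",arm.current_force()[2]-f0); arm.grip(open); arm.move_l([*xy,h],feed=.2); print("t",arm.current_t())
def view(f,xy,a,z):
    arm.move_to([*xy,z],R(a)); return snap(f)
E
python3 - <<'E'
from h import *
pick([.4769,-.2901],-2.62,.044)
place(bw(10,75),BA)
view("w3",[.44,-.0],BA,.25)
E
```

```text
width 0.04384544889701815 F 29.999757707118988 t 7.3167
width 0.04377645845319382 dFz -0.21797935499770338
t 12.0167
```

View pics/w3.png

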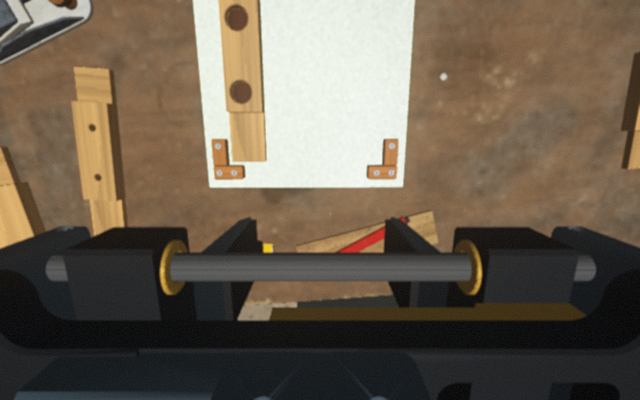

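Run:
```python
from h import *
def loc(P):
    c,s=np.cos(np.radians(BA)),np.sin(np.radians(BA)); return ((P[:,:2]-B)@np.array([[c,-s],[s,c]])*1e3).round(1).tolist()
print("foot (-115, 97/53)",loc(p2w("w3",[[231.5,161],[266,160.5]],.022)))
print("shoulder (-53,97/53)",loc(p2w("w3",[[226,111],[263,111]],.032)))
print("board (-150,+-132)",loc(p2w("w3",[[210,187],[403,188]],.012)))
print("block inner y+-101",loc(p2w("w3",[[227,140],[383,140]],.028)))
print("bores (-30,75),(50,75)",loc(p2w("w3",[[240,92],[236.5,17.5]],.032)))
```

```text
foot (-115, 97/53) [[-114.3, 95.6], [-113.7, 50.7]]
shoulder (-53,97/53) [[-52.6, 95.2], [-52.6, 50.0]]
board (-150,+-132) [[-150.5, 130.3], [-152.0, -132.8]]
block inner y+-101 [[-87.4, 97.7], [-87.5, -99.2]]
bores (-30,75),(50,75) [[-30.7, 76.7], [49.6, 75.6]]
```

Run:
```python
from h import *
pick([.5287,.2816],-13.51,.044)
place(bw(10,-75),BA)
view("w4",[.46,-.0],BA,.33)
```

```text
width 0.04343133576100445 F 30.000737607479095 t 15.9417
width 0.04355126770313763 dFz 0.5608273415061515
t 20.6
```

View pics/w4.png

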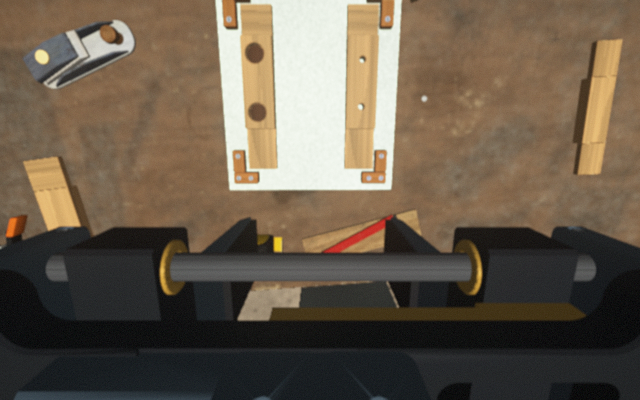

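Both stiles lie parallel inside the blocks (hinge at px 240–277, lock at 345–377, feet at row ~168, clear of the near blocks). Now the rails.

Run:
```python
from h import *
pick([.4617,.4309],-2.33,.056)
place(bw(-86,0),BA+90,open=.085)
pick([.4834,-.4314],-6.86,.036)
place(bw(96,0),BA+90,open=.06)
view("w5",[.53,-.0],BA,.36)
```

```text
width 0.05600298241527094 F 30.000826120376587 t 25.3333
width 0.056199788720878205 dFz 0.6657930680112306
t 30.5667
width 0.03578337483715295 F 30.00091463327408 t 34.2
width 0.03552234664334546 dFz -0.2434423592087911
t 39.0583
```

View pics/w5.png

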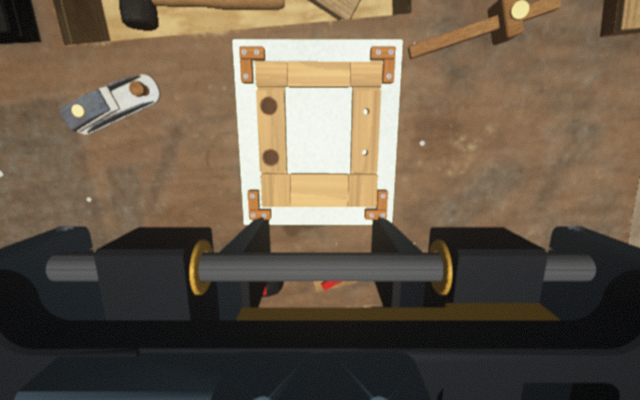

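The frame lies inside the four blocks (px 257–383 × 61–207), with both rails across the stiles. I'll check how well it seats from the side, and check the rail poses numerically.

Run:
```python
from h import *
im=snap("s1","side"); cv2.imwrite("pics/s1c.png",cv2.resize(im[165:235,220:370],None,fx=5,fy=5,interpolation=cv2.INTER_CUBIC))
L=lambda w:np.array([[w/2,97],[w/2,-97],[-w/2,-97],[-w/2,97]])/1e3
print(bw(96,0),bw(-86,0))
fit("w5",[[257,62],[382,62],[381,86],[257,87]],L(36),.032,2)
fit("w5",[[261,173],[379,172],[377,206],[261,206]],L(56),.032,2)
```

```text
[ 0.67930486 -0.02200709] [0.49994982 0.00890843]
w5 [ 0.6785 -0.0252] -9.41 res mm [3.1 1.5 2.1 0.7]
w5 [0.501  0.0056] -9.27 res mm [2.1 2.1 0.5 4.4]
```

View pics/s1c.png

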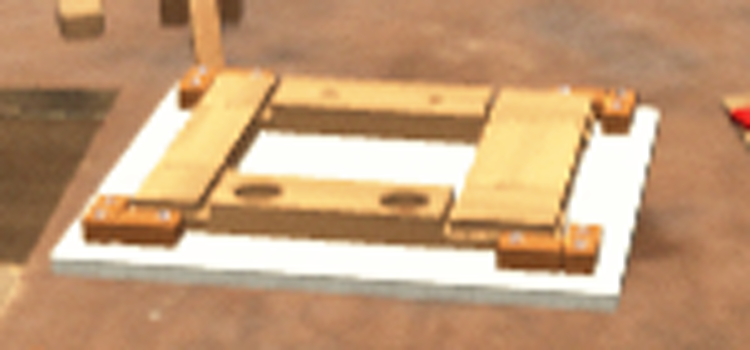

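The rail tops are flush with the stile tops and nothing rides on a block, so I'm handing it in.

```bash
python3 -c "
from rig import arm
print(arm.current_t(),arm.current_force().round(1)); print(arm.sign_off())"
```

```text
40.6167 [-0.5  0.5  0.2]
the job is handed in; nothing more can be done
None
```

The door frame is on the glue-up board, inside the corner blocks: stiles laid first, then the bottom and top rails, with the half-laps home and the frame flat and square in the final views; handed in at about 41 s, no tools moved.

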